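Take the depth of a mortise with a rod depth gauge

TASK

Pick up the depth gauge and stand its bridge flat on the wooden leg over the mortise. Run the rod down until it just touches the bottom of the mortise - feel for it, press lightly so that you do not dent the wood - then press the red cam lever down until it is fully closed, so that the rod is locked at that depth. Leave the gauge standing there and do not disturb the mallet, glue bottle, chisel and pencil.

Things in the scene. Friction and masses are not known exactly. Their poses are not given: they have to be found in the camera images.
- gauge: Rod depth gauge, 0.45 to 0.65 kg, standing on the counter. Steel bridge 150 x 26 x 12 mm (long along its x); origin at the centre of its flat underside, z up. Housing 30 x 26 mm in the middle, top 34 mm above the underside (brass collar 37 mm). An 8 mm rod slides upright through it on the z axis with about 1.8 N of drag, so it stays where it is left. Red cam lever on the +x side.
- rod_head (a point): Centre of the black grip on top of the rod: block 22 mm (gauge x) by 14 mm (gauge y, the two faces to pinch) by 20 mm high. 108 mm above the bridge's underside when the rod is fully raised. The rod cannot be pulled up farther than that, so the whole gauge can be lifted and carried by this grip; pushed down, the rod comes out of the underside.
- rod_tip (a point): Centre of the flat lower end of the rod, 102 mm below rod_head. With the rod fully raised it is 6 mm above (inside) the bridge's underside; full stroke 58 mm.
- rod (a joint): How far the rod has been pushed down from fully raised, m (0 to 0.058); it starts at 0 to 0.004. Tip below the underside of the bridge = this value - 0.006.
- lever (a joint): Turn of the red cam lever, rad: 0 = open, 55 degrees above level, pointing away from the rod (gauge +x); 1.04 = fully closed at its stop, 5 degrees below level. Starts at 0 to 0.2, stays where it is left. Near the end its cam clamps the rod; about 0.15 Nm (5 N pressed down 30 mm from the pivot) takes it to the stop. The rod runs free below 0.8, is locked from about 0.95.
- lever_tip (a point): Free end of the red lever, on its mid-line, 54 mm from its pivot; the lever is 12 mm wide and 7 mm thick. The pivot is 21 mm from the rod's axis (gauge +x) and 26 mm above the underside. The lever is closed by pressing down on it from above.
- leg: Bare wooden square leg of a kitchen island, 90 x 90 mm section, 700 mm long along its y, lying on the counter, too heavy to shift. Origin on the counter under the centre of the mortise; the leg runs from y = -620 to y = +80 mm, z up.
- mortise_mouth (a point): Centre of the mortise's mouth in the leg's top face, 90 mm above the counter. Mortise: upright rectangular pocket 22 mm wide (leg x) and 64 mm long (leg y); its floor is flat and its depth, 24 to 40 mm, differs each time and is not given: it has to be found with the rod by touch. Pressed on with more than 20 N the wood is dented.
- mallet: Bystander: joiner's wooden mallet lying on the counter beyond the leg, head 60 x 120 x 85 mm, origin under the head's centre, handle along its x.
- glue: Bystander: yellow glue bottle, 60 mm across and 170 mm tall, standing on the counter, origin at the centre of its foot.
- chisel: Bystander: wood chisel, 270 mm long along its x, lying on top of the leg, origin on the underside near its middle.
- pencil: Bystander: flat red carpenter's pencil, 180 x 14 x 8 mm, long along its x, lying on the counter beyond the leg, origin under its middle.
There are look-alikes about, which are no part of the job. Of the things like the gauge, leave any that is purple; of the rest the smaller one is meant.

How it is judged:
On the way, in this order (a step that is already met when the one before it is completed fails the run):
1. the bridge stands flat on the leg with the rod over the mortise, lever still open (z of gauge in the frame of mortise_mouth between -0.002 and 0.002 m and angle between gauge's own z axis and vertical below 0.03 rad and x of rod_tip in the frame of mortise_mouth between -0.011 and 0.011 m and y of rod_tip in the frame of mortise_mouth between -0.032 and 0.032 m and value of joint lever below 0.5 rad), for 0.1 s.
2. the rod is pressed onto the bottom of the mortise while the lever is open, the bridge still flat on the leg (z of gauge in the frame of mortise_mouth between -0.002 and 0.002 m and angle between gauge's own z axis and vertical below 0.03 rad and value of joint lever below 0.5 rad and contact force between gauge and mortise_floor_c0 above 0.5 N), for 0.1 s.
3. the lever is closed with the rod's tip at the bottom (value of joint lever above 0.97 rad and z of mortise_floor_c0 in the frame of rod_tip between -0.0165 and -0.0135 m), for 0.2 s.
At the end, for the whole second after the job is handed in: The gauge stands at rest with its bridge flat on the leg's top face (within 2 mm and 0.03 rad), its rod inside the mortise with the tip within 1.5 mm of the mortise's bottom, and its lever fully closed (over 0.97 rad) (all of step 3 and z of gauge in the frame of mortise_mouth between -0.002 and 0.002 m and angle between gauge's own z axis and vertical below 0.03 rad and x of rod_tip in the frame of mortise_mouth between -0.011 and 0.011 m and y of rod_tip in the frame of mortise_mouth between -0.032 and 0.032 m and linear speed of gauge below 0.01 m/s); the robot touches nothing.
It fails at once if the rod pressed on the mortise's bottom with more than 20 N (dented wood, false depth) (contact force between gauge and mortise_floor_c0 above 20 N).
It fails at once if a bystander pushed more than 15 mm out of place (distance of any of mallet, glue, chisel, pencil from where it was at the start of the episode above 0.015 m).
It also fails if it takes over 54 s, if anything falls off the work surface, if the arm or the gripper's body presses on something with over 40 N, if the wrist force passes 120 N, or if a joint passes its speed limit or range.

ROBOT

A 7-joint arm with a two-finger parallel gripper is mounted at the origin on the work surface. World frame = base frame: x ahead of the robot, y to its left, z up, the work surface at z = 0. Lengths are in m, angles in rad, forces in N, time in s.
With the tool pointing down it reaches from about 0.425 to 0.925 m from the base axis. Payload 6.8 kg.
Tool frame: the origin (TCP) lies on the front face of the gripper's body, between the roots of the fingers; the fingertips stand 73 mm ahead of it and the grasp point (between the pads) lies 54 mm ahead of it (env.nose_length is the distance from the TCP to the fingertips, in m); z points along the fingers, y is the line along which they close (so a half turn about z gives the same grasp; the last joint's range is limited). The gripper opens to 85 mm and grips with 20 to 120 N. Pads are 22 mm wide; open, the fingers measure 114 mm over their backs; the gripper's body (76 mm by 85 mm) begins 54 mm behind the grasp point. The pads swing forward as they close: fully open they stand 13 mm farther back than shut.
Start: joints at [-1.283, 0.477, 0.022, 1.555, -0.011, 1.109, -0.083], TCP at [0.26, 0.623, 0.304] pointing down, gripper open.
Joint ranges: [-2.96, 2.96], [-0.34, 2.1], [-1.41, 1.46], [0.24, 2.44], [-1.37, 4.51], [0.17, 1.92], [-2.96, 2.96]. Speed limits (rad/s): [2.39, 2.39, 3.14, 3.14, 3.14, 3.14, 3.14].

INTERFACE

Orientations are given as a unit quaternion [w, x, y, z].
In Python, from cell import env, kin, camera, calibration, job gives the robot as it stands. The module is installed in compiled form; this text tells all that it offers. Calls block until the motion is done:
- env.reach(position, orientation): joint-space move of the TCP to a pose.
- env.movel(position, velocity=0.15, rot=None, stop_force=None): straight line of the TCP; rot=None keeps the orientation; velocity is the mean speed in m/s. With stop_force (N) it stops when the force on the tool has changed by that much, and returns True; else False.
- env.goto_joints(angles): joint-space move.
- env.grip(opening, f_grip=None): finger opening in m; f_grip is the grip in N (None keeps the last); returns when the fingers have stopped.
- env.dwell(seconds).
- kin.inverse_kinematics(position, orientation): joint angles nearest the present ones, or None.
- env.get_state(): the state.
- camera(name): name is "scene" or "top" or "wrist"; returns (picture, depth): 400x640x3 uint8, blue, green, red; 400x640 float32, m along the optical axis (not along the pixel's ray), 0 where there is no reading.
- calibration(name): a dict with "fx", "fy", "cx", "cy" (pixels), "rvec" (rotation vector, rad) and "tvec" (3), from world to camera coordinates, as OpenCV has them. Camera axes: x right, y down, z forward; pixel columns grow to the right and rows downward; lengths in m; the calibration is good to about 2 mm. The wrist camera is an equidistant fisheye: a pixel r from the principal point sees the ray r / f radians off the axis. A picture is of the moment at which its call begins: read the wrist's pose just before it. calibration takes no time and is no camera call; for the wrist camera it gives the pose at the moment of the call.
A pose or a line that the arm cannot do raises env.PlanningError and nothing moves.
- job.job_done(): hands the job in; it is judged then, once.
The state is a dict: "time": time; "qpos": joint angles; "joint_velocities": joint speeds; "joint_torque": joint torques, N m; "tcp_pos": TCP position; "orientation": TCP orientation; "force": force on the tool from outside, world axes, zero at the start; "torque": the same for the moment, N m; "opening": finger opening in m; "gripper_force": force on a finger pad.
Only numpy, scipy, OpenCV 4.12 (cv2) and the standard library are available. Lean on these libraries where they do the work, as an engineer would, in place of code of your own. Each camera call takes 0.05 s, during which the arm holds its last target. There are 200 camera calls.

## Working session

There is one attempt and no reset: what is moved stays moved. The work goes in short steps, each a Python script; the robot and the scene stay as the last script left them, time stands still between calls to the robot, and variables do not carry over. Pictures are saved under pics/ and viewed, at most 10 in all, crops included, and the job is handed in when it is done.

```bash
mkdir -p pics; cat > h.py <<'E'
import numpy as np, cv2
from cell import env,kin,camera,calibration,job
def pts(name,depth=None,cal=None):
    c=cal or calibration(name); R,_=cv2.Rodrigues(np.array(c["rvec"],float)); t=np.array(c["tvec"],float).ravel()
    v,u=np.mgrid[0:400,0:640]; x=(u-c["cx"])/c["fx"]; y=(v-c["cy"])/c["fy"]
    if name=="wrist":
        r=np.hypot(x,y); s=np.where(r>1e-9,np.tan(np.minimum(r,1.5))/np.maximum(r,1e-9),1); x=x*s;y=y*s
    return np.stack([x,y,np.ones_like(x)],-1)*depth[...,None]@R-t@R
E
python3 - <<'E'
from h import *
for n in("scene","top"):
    p,d=camera(n); cv2.imwrite(f"pics/{n}0.png",p); np.savez(f"{n}0.npz",p=p,d=d)
    c=calibration(n);print(n,{k:np.round(v,3).tolist() for k,v in c.items()})
print(env.get_state()["time"])
E
```

```text
scene {'fx': 482.926, 'fy': 482.926, 'cx': 328.446, 'cy': 194.385, 'rvec': [0.812, 2.783, -0.789], 'tvec': [0.422, -0.24, 1.47]}
top {'fx': 480.584, 'fy': 480.584, 'cx': 323.149, 'cy': 196.075, 'rvec': [2.131, -2.162, 0.182], 'tvec': [0.049, 0.539, 1.223]}
0.1
```

View pics/scene0.png

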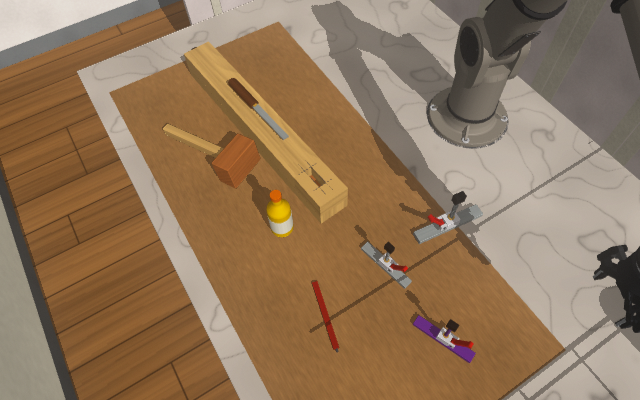

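View pics/top0.png

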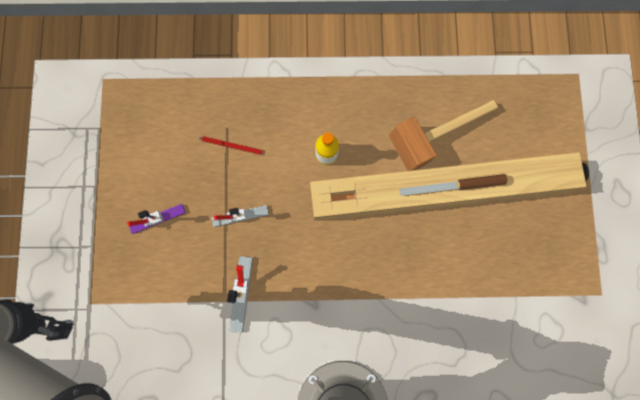

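Candidates in the top view are the purple gauge (157,218), a grey gauge (240,216) and a larger grey gauge (240,295). I choose the one at (240,216), seen at (387,262) in the scene view. Next I measure it and check it in a close crop.

```bash
python3 - <<'E'
from h import *
o=[]
def show(n,b):
    z=np.load(n+"0.npz");p,d=z["p"],z["d"]
    P=pts(n,d); x0,y0,x1,y1=b
    hsv=cv2.cvtColor(p,cv2.COLOR_BGR2HSV); m=np.zeros(d.shape,bool); m[y0:y1,x0:x1]=1; m&=d>0
    H,S,V=hsv[...,0],hsv[...,1],hsv[...,2]; Z=P[...,2]
    for nm,mm in dict(black=m&(V<70)&(Z>.07),red=m&((H<8)|(H>172))&(S>170)&(Z>.02),steel=m&(S<70)&(Z>.005)&(Z<.02)).items():
        q=P[mm]
        if len(q)>4:
            c=np.median(q,0); w,v=np.linalg.eigh(np.cov(q[:,:2].T)); a=(q[:,:2]-q[:,:2].mean(0))@v[:,1]
            print(n,b,nm,len(q),c.round(4),"mean",q.mean(0).round(4),"min",q.min(0).round(3),"max",q.max(0).round(3),"ax",v[:,1].round(3),"len",np.ptp(a).round(3))
show("top",(205,195,280,235)); show("scene",(355,235,415,290)); show("top",(220,250,262,340)); 
z=np.load("top0.npz");p,d=z["p"],z["d"];P=pts("top",d)
m=(abs(P[...,2]-.09)<.008);m[:, :300]=0;m[:150]=0;m[225:]=0
q=P[m];r=cv2.minAreaRect((q[:,:2]*1000).astype(np.float32));print("leg",r,cv2.boxPoints(r).round(0).tolist(),np.median(q[:,2]))
# mortise: pixels below the top face within leg
k=np.zeros(d.shape,bool);k[182:212,322:366]=1;k&=(P[...,2]<.08)
print("mort px",k.sum(),np.argwhere(k).mean(0) if k.any() else 0, P[k].mean(0) if k.any() else 0)
for u,v in((315,200),(343,190),(343,196),(343,202)):print(u,v,P[v,u].round(4))
a=cv2.resize(p[190:240,205:285],None,fx=5,fy=5);b=cv2.resize(p[175:220,305:385],None,fx=5,fy=5)
s=np.load("scene0.npz")["p"];c=cv2.resize(s[235:292,350:430],None,fx=5,fy=5);e=cv2.resize(s[150:207,280:360],None,fx=5,fy=5)
cv2.imwrite("pics/crop.png",np.vstack([np.hstack([a,np.vstack([b,0*b[:25]])]),np.hstack([c,e])]))
E
```

```text
top (205, 195, 280, 235) black 38 [0.4935 0.2624 0.1147] mean [0.4934 0.2626 0.1146] min [0.486 0.254 0.108] max [0.5   0.272 0.12 ] ax [-0.077  0.997] len 0.018
top (205, 195, 280, 235) red 46 [0.4867 0.3044 0.0584] mean [0.4864 0.303  0.0568] min [0.479 0.283 0.03 ] max [0.494 0.32  0.077] ax [-0.204  0.979] len 0.037
top (205, 195, 280, 235) steel 331 [0.4974 0.2341 0.0122] mean [0.4947 0.2488 0.0121] min [0.467 0.189 0.005] max [0.519 0.339 0.019] ax [-0.245  0.97 ] len 0.151
scene (355, 235, 415, 290) black 75 [0.4995 0.2659 0.1116] mean [0.4988 0.2655 0.11  ] min [0.489 0.255 0.093] max [0.506 0.276 0.119] ax [-0.262  0.965] len 0.022
scene (355, 235, 415, 290) red 73 [0.4906 0.3045 0.0587] mean [0.4896 0.3033 0.056 ] min [0.48  0.28  0.029] max [0.497 0.321 0.077] ax [-0.188  0.982] len 0.041
scene (355, 235, 415, 290) steel 452 [0.4991 0.2661 0.011 ] mean [0.4984 0.2661 0.0111] min [0.469 0.19  0.005] max [0.524 0.34  0.02 ] ax [-0.201  0.98 ] len 0.15
top (220, 250, 262, 340) black 94 [0.2905 0.2573 0.1518] mean [0.2903 0.2575 0.1508] min [0.277 0.249 0.126] max [0.302 0.267 0.156] ax [-0.979  0.203] len 0.025
top (220, 250, 262, 340) red 98 [0.3378 0.2535 0.0731] mean [0.3374 0.2531 0.0726] min [0.312 0.246 0.038] max [0.36  0.262 0.102] ax [-0.995  0.101] len 0.048
top (220, 250, 262, 340) steel 663 [0.2503 0.2571 0.015 ] mean [0.2727 0.2584 0.0144] min [0.175 0.207 0.005] max [0.384 0.311 0.02 ] ax [-0.988  0.155] len 0.214
leg ((598.040283203125, -275.43145751953125), (172.68353271484375, 701.9690551757812), 5.417032241821289) [[479.0, 66.0], [545.0, -633.0], [717.0, -617.0], [651.0, 82.0]] 0.08995105147631688
mort px 193 [196.         343.33160622] [ 0.53668915 -0.0116187   0.05525243]
315 200 [0.5226 0.0622 0.0859]
343 190 [ 0.5466 -0.0091  0.0907]
343 196 [ 0.5366 -0.0107  0.056 ]
343 202 [ 0.5155 -0.0083  0.0928]
```

View pics/crop.png

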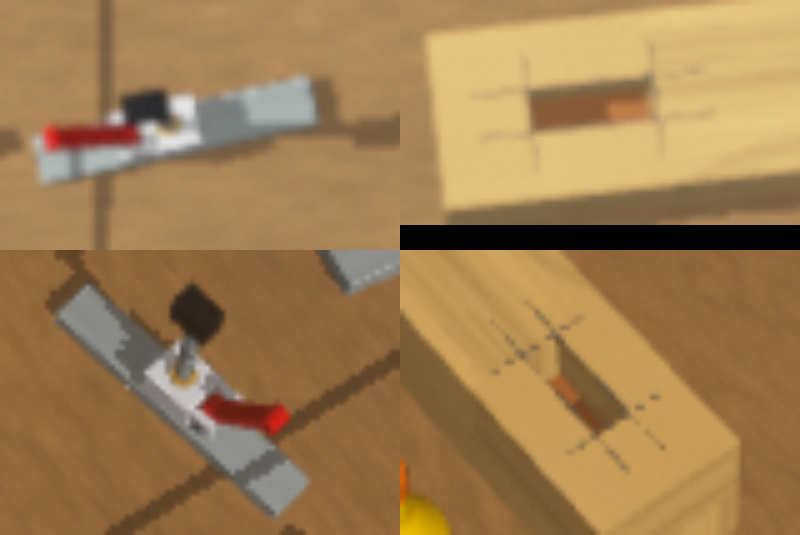

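The chosen gauge is grey and 150 mm long, and its grip is at the right height. The other grey gauge is about 200 mm long. In the crop its red lever points toward world +y, and the mortise is clear. Next is a close wrist view from between the gauge and the mortise.

```bash
cat >> h.py <<'E'
from scipy.spatial.transform import Rotation as Ro
def quat(yaxis):  # tool down, tool y along given world xy; sign nearest present joints at pos
    y=np.array([yaxis[0],yaxis[1],0.]);y/=np.linalg.norm(y);z=np.array([0,0,-1.]);x=np.cross(y,z)
    q=Ro.from_matrix(np.stack([x,y,z],1)).as_quat();return [q[3],q[0],q[1],q[2]]
E
python3 - <<'E'
from h import *
s=env.get_state();print(s["orientation"],s["force"])
best=None
for sg in(1,-1):
    q=quat((sg*.98,sg*.2)); j=kin.inverse_kinematics([.5,.13,.33],q)
    print(sg,None if j is None else np.round(j,2))
    if j is not None:
        c=np.abs(np.array(j)-s["qpos"]).max()
        if best is None or c<best[0]:best=(c,sg,q)
print(best); env.reach([.5,.13,.33],best[2])
c=calibration("wrist");p,d=camera("wrist");cv2.imwrite("pics/w1.png",p);np.savez("w1.npz",p=p,d=d,P=pts("wrist",d,c))
print(c,d.min(),d.max(),env.get_state()["time"])
E
```

```text
[-1.07516043e-04  1.96620352e-01  9.80479341e-01 -8.28853635e-04] [-0.58660966 -0.63524886 -0.21965949]
1 [-0.79  0.2   0.48  1.93 -0.1   1.05 -0.06]
-1 [ 0.56  0.41 -1.17  1.85  0.41  1.16  2.59]
(np.float64(0.4939165866967856), 1, [np.float64(0.0), np.float64(0.6324713384826219), np.float64(0.7745837630611687), np.float64(0.0)])
{'fx': 309.70691628693146, 'fy': 309.70691628693146, 'cx': 314.6367296596256, 'cy': 195.37486057356728, 'rvec': array([-2.81301635, -0.28767499, -0.04564531]), 'tvec': array([-0.51566272, -0.02257198,  0.41348631])} 0.0 1.5082082 2.125
```

View pics/w1.png

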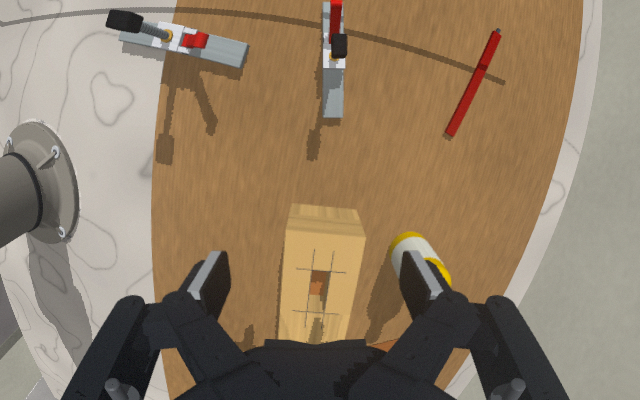

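The wrist view shows the gauge at (334,70), with its grip at (339,46). It also shows the mortise at (318,285), inside its scribed marks. I'll measure both by ray casting and depth.

```bash
python3 - <<'E'
from h import *
z=np.load("w1.npz");p,d,P=z["p"],z["d"],z["P"]
hsv=cv2.cvtColor(p,cv2.COLOR_BGR2HSV);H,S,V=[hsv[...,i] for i in range(3)];Z=P[...,2]
def box(x0,y0,x1,y1):
    m=np.zeros(d.shape,bool);m[y0:y1,x0:x1]=1;return m&(d>0)
def rep(n,m):
    q=P[m];r=cv2.minAreaRect((q[:,:2]*1000).astype(np.float32));w,v=np.linalg.eigh(np.cov(q[:,:2].T))
    print(n,m.sum(),"mean",q.mean(0).round(4),"zmed",np.median(q[:,2]).round(4),"rect",np.round(r[0],1),np.round(r[1],1),"ax",v[:,1].round(3))
g=box(310,0,360,125)
rep("blacktop",g&(V<70)&(Z>.112));rep("black",g&(V<70)&(Z>.08))
rep("steel",g&(S<80)&(Z>.006)&(Z<.016)); rep("red",g&((H<8)|(H>172))&(S>170)&(Z>.02))
l=box(280,215,370,345);rep("legtop",l&(abs(Z-.09)<.005))
# mouth: hole region, rays cast on z=0.09 plane
c=box(300,255,340,315)
k=(c&(Z<.082)).astype(np.uint8);n,lab,st,ce=cv2.connectedComponentsWithStats(k);i=1+st[1:,4].argmax();m=lab==i
print(st[i],ce[i])
cam=None
# camera centre from two points per pixel: P = C + d*dir
import numpy as np
A=pts("wrist",np.zeros_like(d));C=A[0,0];D=(pts("wrist",np.ones_like(d))-C)
Q=C+D*((.09-C[2])/D[...,2])[...,None];q=Q[m];r=cv2.minAreaRect((q[:,:2]*1000).astype(np.float32));print("mouth",q.mean(0),r,cv2.boxPoints(r).round(1).tolist(), "floorz",np.median(Z[m]), np.percentile(Z[m],[5,25,75,95]))
# same for top view
z=np.load("top0.npz");dt=z["d"];Pt=pts("top",dt);C=pts("top",dt*0)[0,0];D=pts("top",np.ones_like(dt))-C
Q=C+D*((.09-C[2])/D[...,2])[...,None];k=np.zeros(dt.shape,bool);k[186:206,326:362]=1;k&=(Pt[...,2]<.082)
q=Q[k];r=cv2.minAreaRect((q[:,:2]*1000).astype(np.float32));print("top mouth",q.mean(0),r)
E
```

```text
blacktop 325 mean [0.4948 0.2622 0.1141] zmed 0.1141 rect [494.8 262.6] [12.9 21.9] ax [-0.189  0.982]
black 368 mean [0.4946 0.2615 0.1132] zmed 0.114 rect [494.5 262.6] [13.4 22.1] ax [-0.228  0.974]
steel 1323 mean [0.4985 0.2399 0.0121] zmed 0.0121 rect [494.9 262.7] [ 26.4 148.7] ax [-0.234  0.972]
red 345 mean [0.4862 0.3029 0.0586] zmed 0.0599 rect [487.3 299.1] [11.4 40.2] ax [-0.135  0.991]
legtop 7437 mean [ 0.5314 -0.0019  0.0905] zmed 0.0905 rect [532.9 -15.4] [ 91.5 172. ] ax [-0.091  0.996]
[308 271  22  38 638] [317.88557994 289.29310345]
mouth [ 0.53193571 -0.00698055  0.09      ] ((532.0709838867188, -8.075201034545898), (21.573101043701172, 56.9641227722168), 5.390342712402344) [[518.7000122070312, 19.299999237060547], [524.0, -37.400001525878906], [545.5, -35.400001525878906], [540.0999755859375, 21.299999237060547]] floorz 0.05287905843601201 [0.0509399  0.05186555 0.06721598 0.07922729]
top mouth [ 0.5313956  -0.00975247  0.09      ] ((531.5084838867188, -9.428825378417969), (20.651378631591797, 62.30691146850586), 5.616498947143555)
```

```bash
python3 - <<'E'
from h import *
q=quat((.978,.21));x,y=.4948,.2626
env.reach([x,y,.235],q); env.grip(.06,40); env.movel([x,y,.159],velocity=.12)
print(env.grip(0,40)); s=env.get_state();print(s["opening"],s["gripper_force"],s["force"])
env.movel([x,y,.30],velocity=.12); s=env.get_state();print(s["opening"],s["force"],s["time"])
env.movel([.532,-.009,.30],velocity=.15,rot=quat((.996,.094)))
s=env.get_state();print(s["opening"],s["force"],s["tcp_pos"],s["time"])
for n in("scene","wrist","top"):
    c=calibration(n);p,d=camera(n);np.savez(n+"2.npz",p=p,d=d,P=pts(n,d,c));cv2.imwrite(f"pics/{n}2.png",p)
a=cv2.imread("pics/scene2.png")[80:260,200:420];cv2.imwrite("pics/c2.png",np.hstack([cv2.resize(a,(490,400)),cv2.imread("pics/wrist2.png")[:,180:480]]))
E
```

```text
False
0.01287925084094685 42.3807692527771 [0.55456586 0.5317924  1.01651182]
0.013464937262172514 [ 0.45625872 -0.22404574 -5.20238349] 5.775
0.013201243376919414 [ 0.50979741  1.37051693 -4.4750053 ] [ 0.53198733 -0.0080659   0.29989218] 7.75
```

View pics/c2.png

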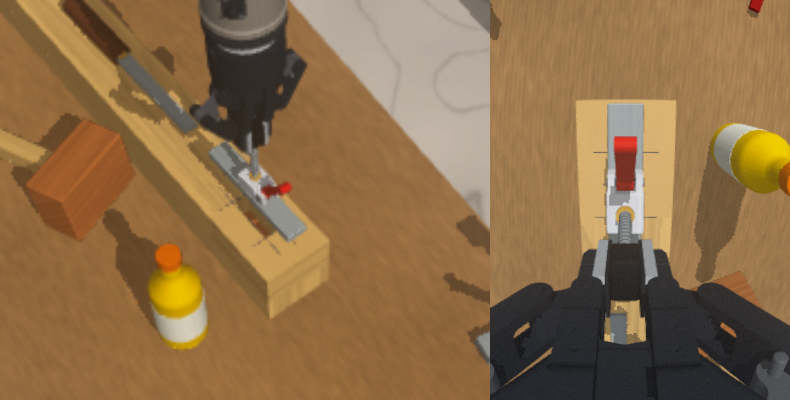

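The gauge hangs straight in the grip, aligned with the leg, and is over the mortise. Now I lower it until it lands.

```bash
python3 - <<'E'
from h import *
P=np.load("wrist2.npz");p,P=P["p"],P["P"];S=cv2.cvtColor(p,cv2.COLOR_BGR2HSV)[...,1];Z=P[...,2]
m=(S<80)&(Z>.12)&(Z<.17);m[:,:415-130]=0;m[:,520-180+0:]=0;m[250:]=0
q=P[m];A=np.c_[q[:,:2],np.ones(len(q))]
q=q[abs(q[:,2]-np.median(q[:,2]))<.005];A=np.c_[q[:,:2]-[.532,-.009],np.ones(len(q))];print("bridge top plane",len(q),np.linalg.lstsq(A,q[:,2],rcond=None)[0])
env.movel([.532,-.009,.264],velocity=.1); env.dwell(.2);print(env.get_state()["force"])
print(env.movel([.532,-.009,.243],velocity=.015,stop_force=3.0)); s=env.get_state();print(s["tcp_pos"],s["force"])
env.dwell(.3);s=env.get_state();print(s["tcp_pos"],s["force"],s["torque"],s["time"])
E
```

```text
bridge top plane 1736 [-0.00017095 -0.00223137  0.14866151]
[-0.37044659  0.4421574  -4.34933171]
True
[ 0.53190421 -0.00901317  0.25264307] [1.24933303 0.46370416 1.14721493]
[ 0.53159938 -0.00899467  0.25234878] [ 2.3587208  -0.41371168  1.05238628] [-0.01985055 -0.80325277 -0.0427099 ] 9.7167
```

It landed at the predicted height, with only drag and no weight left on the tool. Now I feel for the bottom.

```bash
python3 - <<'E'
from h import *
print(env.movel([.532,-.009,.228],velocity=.04,stop_force=6));s=env.get_state();print(s["tcp_pos"],s["force"])
env.dwell(.2);s=env.get_state();print(s["force"])
print(env.movel([.532,-.009,.204],velocity=.008,stop_force=3.5));s=env.get_state();print(s["tcp_pos"],s["force"])
env.dwell(.4);s=env.get_state();print(s["tcp_pos"],s["force"],s["opening"],s["time"])
c=calibration("wrist");p,d=camera("wrist");np.savez("w3.npz",p=p,d=d,P=pts("wrist",d,c));s,_=camera("scene")
cv2.imwrite("pics/c3.png",np.hstack([cv2.resize(s[80:260,200:420],(490,400)),p[:,180:480]]))
E
```

```text
False
[ 0.53095504 -0.00893496  0.22723719] [-0.31551716  0.46986297 -3.12686847]
[-0.51612375  0.13454076 -2.05474209]
True
[ 0.53131069 -0.0090268   0.2273259 ] [0.84247526 1.05828186 1.58581882]
[ 0.53094909 -0.00891089  0.22683963] [ 2.90328924 -0.50202957  1.36779753] 0.013297006725510055 11.525
```

View pics/c3.png

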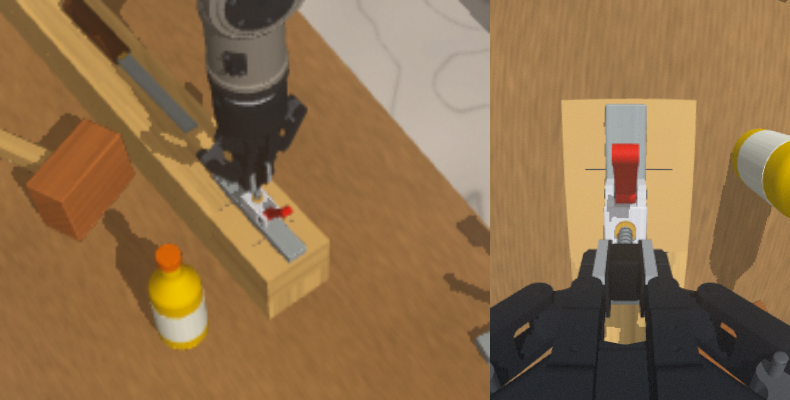

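That stop was the sliding drag changing sign, because 26 mm of travel is less than the 30 mm minimum to reach the bottom. I carry on down.

```bash
python3 - <<'E'
from h import *
for i in range(3):
    r=env.movel([.532,-.009,.202],velocity=.008,stop_force=4);s=env.get_state();print(r,s["tcp_pos"],s["force"])
    env.dwell(.4);s=env.get_state();print(s["tcp_pos"],s["force"],s["time"])
    if not r or s["force"][2]>3.5 or s["tcp_pos"][2]<.2235:break
E
```

```text
True [ 0.53084541 -0.00887592  0.20879264] [ 0.8041027  -0.35121022  1.86518411]
[ 0.53084924 -0.00884165  0.20880069] [ 1.45315738 -0.66562143  2.19113255] 14.0
```

```bash
python3 - <<'E'
from h import *
z=env.get_state()["tcp_pos"][2]
for i in range(6):
    z-=.0006
    r=env.movel([.5310,-.0089,z],velocity=.006,stop_force=5);env.dwell(.25);s=env.get_state();print(r,s["tcp_pos"],s["force"].round(2) if hasattr(s["force"],"round") else s["force"],s["time"])
    if s["force"][2]>5:break
E
```

```text
False [ 0.53115453 -0.00890508  0.20872084] [-0.99  0.08  6.72] 14.5
```

The bottom is solid: the force rose to 6.7 N with 0.08 mm of travel, and the depth is about 38 mm, which matches the depth image. I release, back off and look.

```bash
python3 - <<'E'
from h import *
env.grip(.04); s=env.get_state(); t=list(s["tcp_pos"]); print(s["force"])
env.movel([t[0],t[1],.30],velocity=.12)
env.grip(0); 
c=calibration("wrist");p,d=camera("wrist");P=pts("wrist",d,c);np.savez("w4.npz",p=p,d=d,P=P);s,_=camera("scene")
cv2.imwrite("pics/c4.png",np.hstack([cv2.resize(s[80:260,200:420],(490,400)),p[:,180:480]]))
hsv=cv2.cvtColor(p,cv2.COLOR_BGR2HSV);H,S,V=[hsv[...,i] for i in range(3)];Z=P[...,2]
R=np.hypot(P[...,0]-.531,P[...,1]+.009)<.1
def rep(n,m):
    q=P[m&R&(d>0)];r=cv2.minAreaRect((q[:,:2]*1000).astype(np.float32)) if len(q)>3 else 0;print(n,len(q),q.mean(0).round(4),q.min(0).round(4),q.max(0).round(4),np.round(r[0],1),np.round(r[1],1))
rep("red",((H<8)|(H>172))&(S>170)&(Z>.1)&(Z<.18)); rep("steel",(S<60)&(Z>.096)&(Z<.107)); m=(V<60)&(Z>.14)&(Z<.175); rep("head",m) if (m&R).any() else print("no head")
print(env.get_state()["time"])
E
```

```text
[0.17874068 0.44070807 0.48187634]
red 584 [0.5263 0.0322 0.1486] [0.5191 0.0078 0.1199] [0.5334 0.0493 0.1667] [526.6  28.4] [11.4 40.9]
steel 1661 [0.5274 0.0145 0.1023] [ 0.5104 -0.0693  0.0997] [0.548  0.0663 0.1053] [529.1  -2.6] [ 25.4 136.2]
head 160 [ 0.5298 -0.0104  0.1627] [ 0.5236 -0.0191  0.1489] [0.5371 0.0031 0.1651] [530.1  -8.1] [12.3 21.5]
16.3583
```

View pics/c4.png

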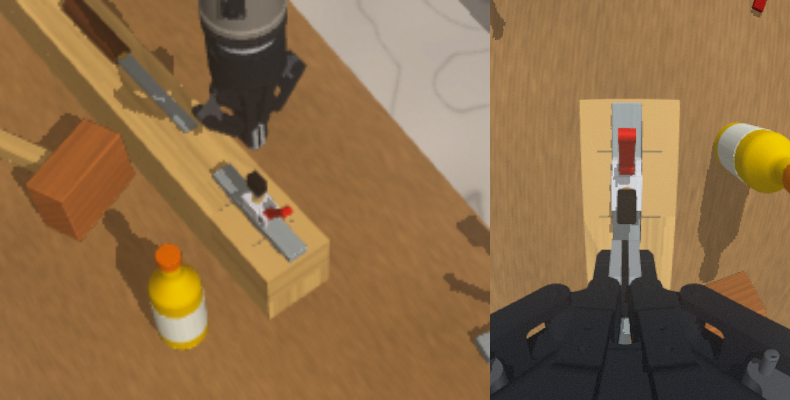

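The gauge stands flat. The grip stayed down, with its top at about 0.165 m against 0.164 m expected, and the lever is open. Now I press the lever.

```bash
python3 - <<'E'
from h import *
x,y=.5247,.0512
env.movel([x,y,.255],velocity=.12);env.dwell(.2);print(env.get_state()["force"])
r=env.movel([x,y,.186],velocity=.025,stop_force=13);s=env.get_state();print(r,s["tcp_pos"],s["force"])
env.dwell(.3);s=env.get_state();print(s["tcp_pos"],s["force"],s["time"])
E
```

```text
[0.33608705 0.39028213 0.68421897]
True [0.52467707 0.05308317 0.2352922 ] [-0.43860853  1.73959832  2.55781823]
[0.52458556 0.05217725 0.23528382] [0.63463692 2.04984521 2.59562906] 18.7833
```

```bash
python3 - <<'E'
from h import *
x,y=.5247,.0525
for i in range(5):
    r=env.movel([x,y,.186],velocity=.015,stop_force=13);s=env.get_state();print(r,s["tcp_pos"],s["force"])
    env.dwell(.25);s=env.get_state();print(s["tcp_pos"],s["force"],s["time"])
    if r and s["tcp_pos"][2]<.193 or not r:break
E
```

```text
True [0.52483113 0.05277646 0.18897564] [-2.0951065   0.24625384  8.31801344]
[0.5248186  0.05281599 0.18898098] [-2.91280699  0.37347648  8.1613344 ] 21.8333
```

```bash
python3 - <<'E'
from h import *
x,y=.5247,.0527
r=env.movel([x,y,.1875],velocity=.008,stop_force=10);env.dwell(.3);s=env.get_state();print(r,s["tcp_pos"],s["force"])
env.movel([x,y,.30],velocity=.12);env.movel([.531,-.009,.30],velocity=.12);env.dwell(.2)
c=calibration("wrist");p,d=camera("wrist");P=pts("wrist",d,c);s,_=camera("scene")
cv2.imwrite("pics/c5.png",np.hstack([cv2.resize(s[80:260,200:420],(490,400)),p[:,180:480]]))
hsv=cv2.cvtColor(p,cv2.COLOR_BGR2HSV);H,S,V=[hsv[...,i] for i in range(3)];Z=P[...,2]
R=np.hypot(P[...,0]-.531,P[...,1]+.009)<.1
def rep(n,m):
    q=P[m&R&(d>0)];r=cv2.minAreaRect((q[:,:2]*1000).astype(np.float32));A=np.c_[q[:,:2]-[.53,-.009],np.ones(len(q))];print(n,len(q),q.mean(0).round(4),q.min(0).round(4),q.max(0).round(4),np.round(r[0],1),np.round(r[1],1),"plane",np.linalg.lstsq(A,q[:,2],rcond=None)[0].round(4))
rep("red",((H<8)|(H>172))&(S>170)&(Z>.1)&(Z<.18)); rep("steel",(S<60)&(Z>.098)&(Z<.106)); rep("head",(V<60)&(Z>.14)&(Z<.175))
print(env.get_state()["time"])
E
```

```text
True [0.52490641 0.05272118 0.18892836] [-2.51698182 -0.12098676  8.23974569]
red 988 [0.5258 0.0381 0.1178] [0.518  0.0066 0.1134] [0.5337 0.0692 0.1237] [525.8  37.5] [10.9 62.8] plane [ 0.0079 -0.0963  0.1224]
steel 1213 [0.5286 0.0078 0.1023] [ 0.5114 -0.0636  0.0984] [0.5475 0.0653 0.1044] [ 5.294e+02 -1.000e-01] [ 25.2 129.6] plane [-0.0025 -0.0022  0.1023]
head 107 [ 0.5298 -0.0126  0.1633] [ 0.5237 -0.02    0.149 ] [0.5366 0.0017 0.1652] [530.4  -9.1] [12.2 21.1] plane [ 0.0137 -0.1179  0.1629]
24.4
```

View pics/c5.png

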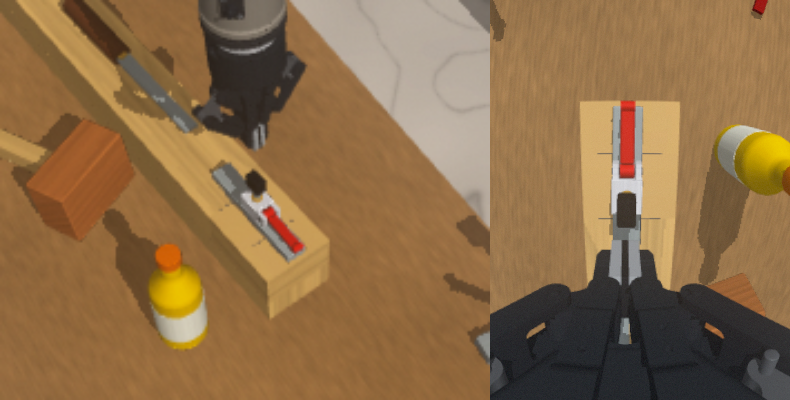

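The lever slopes about 5° below level, which is fully closed at its stop. The bridge is flat, the grip height is unchanged, the bystanders are where they were, and the robot is clear.

```bash
python3 -c "
from h import *
print(job.job_done())"
```

```text
the job is handed in; nothing more can be done
None
```

I handed the job in at about 24 s. The gauge stands flat over the mortise with its rod on the bottom (about 38 mm deep) and the lever closed at its stop, the bystanders looked undisturbed, and no verdict was returned.

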